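Find and mark where the lazy Susan rubs

TASK

The lazy Susan rubs on the pad under its orange pointer at one place in its turn: turn it slowly round by its red knob, feel where it drags hardest, and leave it standing right there, in the middle of the rub. Then mark the place for repair by setting the green glass stopper gently, upright, on the dark ring of the wooden disc in line with the pointer, and let go. Do not move the other things on the counter.

Things in the scene. Friction and masses are not known exactly. Their poses are not given: they have to be found in the camera images.
- susan: Fixed base of the lazy Susan, black, mostly hidden under the disc. Origin: on the counter on the vertical turning axis, z up; the pointer lies along its -x axis. The rubbing place differs each time and cannot be seen: when the disc rubs, the knob is 70 to 290 degrees round from the pointer (so never near it). At the start the knob is within 42 degrees of the pointer, not rubbing.
- disc: Wooden turning disc, 300 mm across, 14 mm thick, top 48 mm above the counter; a dark ring on top from 95 to 125 mm radius, in which the knob stands. Origin: on the turning axis at counter height; the knob lies along its -x axis. Turns either way, at least 7 rad from any start, and stays where it is left. Even bearing drag: about 1.4 N at the knob.
- pad: Fixed rubber pad with a springy tip, 16 mm across, under the disc's edge just inside the pointer. Origin: on the counter beneath it. A bent place of the lip under the disc rubs on it: over 12 degrees of turn either side of the middle the drag at the knob rises smoothly to 8 to 12 N (while turning) and falls again, alike both ways; the tip is pressed with about 9 N in the middle, 6 N 7 degrees off.
- hub (a point): Centre of the top of the disc, on the turning axis, 48 mm above the counter.
- knob_top (a point): Centre of the top of the red turning knob: upright cylinder 24 mm across, 42 mm tall, top 93 mm above the counter, lower end 3 mm above the disc. Its axis is 110 mm from the turning axis. It spins freely on its own pin, so it can be held from above with the gripper's yaw unchanged while it goes round.
- pointer (a point): Middle of the top of the fixed orange pointer post, 24 x 18 mm, just outside the disc's rim, 166 mm from the turning axis, 40 mm above the counter (8 mm below the disc's top).
- mark (a point): Fixed point at the disc's top surface in the middle of the dark ring, in line with the pointer: 110 mm from the turning axis, 48 mm above the counter. Does not turn with the disc. The stopper goes here.
- stopper: Green glass cruet stopper standing upright on its plug, 50 mm tall, 80 g: plug 30 to 32 mm across up to 16 mm high, a narrow neck, and a round head 25 mm across from 26 to 46 mm high, to grip from above. Origin: centre of its flat underside, z up.
- salsa_bowl: Bystander, leave alone: grey ceramic salsa bowl, 120 mm across, 55 mm high. Origin: centre of its underside.
- spatula: Bystander, leave alone: steel spatula with a wooden handle, 260 mm long, lying flat. Origin: about its middle.
- basket: Bystander, leave alone: round black plastic tortilla basket, 190 mm across, 60 mm high. Origin: centre of its underside.
- cruet: Bystander, leave alone: green glass cruet, 72 mm across, 130 mm high, without its stopper. Origin: centre of its underside.
- pepper_jar: Bystander, leave alone: terracotta-coloured jar with steel cap, 52 mm across, 90 mm high. Origin: centre of its underside.

How it is judged:
By the outcome, as a careful person would: the job done as asked, in the order asked, and still so for the second after the job is handed in, with the robot touching nothing.
It also fails if it takes over 72 s, if anything falls off the work surface, if the arm or the gripper's body presses on something with over 40 N, if the wrist force passes 120 N, or if a joint passes its speed limit or range.

ROBOT

A 6-joint arm with a two-finger parallel gripper is mounted at the origin on the work surface. World frame = base frame: x ahead of the robot, y to its left, z up, the work surface at z = 0. Lengths are in m, angles in rad, forces in N, time in s.
With the tool pointing down it reaches from about 0.425 to 0.95 m from the base axis. Payload 3.5 kg.
Tool frame: the origin (TCP) lies at the very end of the fingers, on their centre line; the grasp point (between the pads) lies 19 mm behind it (grip_depth is the distance from the TCP to the grasp point, in m); x points along the fingers, z is the direction in which the jaws open and shut, and the axes are right-handed (so a half turn about x gives the same grasp; the last joint's range is limited). The gripper opens to 85 mm and grips with 20 to 120 N. Pads are 22 mm wide; open, the fingers measure 114 mm over their backs; the gripper's body (76 mm by 85 mm) begins 54 mm behind the grasp point. The pads swing forward as they close: fully open they stand 13 mm farther back than shut.
Start: joints at [1.154, 0.286, 1.577, -0, 1.279, -0.15], TCP at [0.178, 0.651, 0.231] pointing down, gripper open.
Joint ranges: [-2.77, 2.77], [-0.9, 2.22], [0.21, 2.48], [-1.53, 4.67], [0.24, 2.81], [-2.84, 2.84]. Speed limits (rad/s): [2.79, 2.79, 3.14, 3.14, 3.14, 3.14].

INTERFACE

Orientations are given as a unit quaternion [x, y, z, w].
In Python, from plant import get_state, read_camera, calibration, sign_off, recognise, grip_depth gives the robot as it stands. The module is installed in compiled form; this text tells all that it offers.
- The arm moves only by the tool servo_tool, never from a script. Its argument "deltas" is a list that holds one entry, the list of rows, each a list of 4 numbers: the shift along the world's x, y, z scaled (see below), then the turn about the world's z scaled (see below). In form: [[[tx, ty, tz, spin], ...]]. A call has exactly 5 rows; each row is the pose to reach, as a shift and turn from the pose commanded when the call began; what a row does not reach only later rows make up. The controller multiplies each number of a shift by 10 cm and each number of a turn by 90 degrees. A row lasts 1/10 s, in which the tool goes at most 50 mm and 8.59 degrees, less where a joint would pass 70% of its speed; a pose out of reach is approached as far as the arm can. A call with a number of a shift or a turn outside -1 to 1 is refused whole. A call with a gripper value outside its range is refused whole. "claw" is the gripper's target within -1 to 1 (fully open at 1, half-way at 0, shut at -1), set as the call begins (left out, the last holds). The fingers move at their own pace and stop on an object; "force" is the grip in N (left out, the last holds). Time passes only in rows, so rows that repeat a pose let the fingers close, or fill a call up. It gives the time, the measured TCP pose, the force and the opening at its end, in the units of the state.
- get_state(): the state, without advancing time (a new reading comes with each control period).
- read_camera(name): name is "scene" or "top" or "wrist"; returns the picture (384x512x3 uint8, blue, green, red); there is no depth.
- calibration(name): a dict with "intrinsics" (3x3 intrinsics, pixels), "R" (3x3) and "t" (3): a world point X has camera coordinates R X + t; the wrist camera has in their place "T_tool_cam" (4x4, takes a point from camera to tool coordinates, whose origin is the TCP and whose axes are the tool frame's). Camera axes: x right, y down, z forward; pixel columns grow to the right and rows downward; lengths in m; the calibration is good to about 2 mm. The wrist camera is an equidistant fisheye: a pixel r from the principal point sees the ray r / f radians off the axis. A picture is of the moment at which its call begins: read the wrist's pose just before it. calibration takes no time and is no camera call.
- sign_off(): hands the job in, once; it reports no verdict.
Trained networks look in the newest picture that a camera, given by its name, has taken for a name from the list of things; names that differ only in an ending like _2 or _b are one class to them, and where a whole thing is asked for, a point or a joint stands for the part that bears it (a point fixed in the world has none). Each returns a list of dicts, best first, with "p" (0 to 1); they miss things now and then, are a little off and sometimes report something else, mostly with a low value. They report only what shows in the picture. A call takes as long as a camera call.
- recognise(camera, query): "at" ([x, y, z] in m, in world coordinates, good to about 4 mm: the middle of the surface that is visible of it).
The state is a dict: "time": time; "qpos": joint angles; "dq": joint speeds; "joint_efforts": joint torques, N m; "eef_pos": TCP position; "tcp_rot": TCP orientation; "contact_force": force on the tool from outside, world axes, zero at the start; "wrist_torque": the same for the moment, N m; "opening": opening from 0.0 (shut) to 1.0 (fully open).
Only numpy, scipy, OpenCV 4.12 (cv2) and the standard library are available. Lean on these libraries where they do the work, as an engineer would, in place of code of your own. Each camera call takes 0.05 s, during which the arm holds its last target. There are 200 camera calls.

## Working session

There is one attempt and no reset: what is moved stays moved. The work goes in short steps, Python scripts to look and compute and a tool call to move; the robot and the scene stay as the last step left them, time stands still between calls to the robot, and variables do not carry over. Pictures are saved under pics/ and viewed, about 8 in all and at most 12, crops included, and the job is handed in when it is done.

Besides the shell and the picture viewer there is one more tool, called after ">>>" as name(argument=value, ...) on one line, values as JSON. servo_tool: Moves the arm, as the interface text tells. Its arguments: {"type":"object","properties":{"deltas":{"type":"array"},"claw":{"type":"number"},"force":{"type":"number"}},"required":["deltas"]}

```bash
mkdir -p pics; cat > h.py <<'E'
import numpy as np, cv2
from plant import *
def st():
    s=get_state(); print('t',round(s['time'],2),'p',np.round(s['eef_pos'],4),'q',np.round(s['tcp_rot'],3),'F',np.round(s['contact_force'],2),'op',round(s['opening'],3)); return s
E
python3 - <<'E'
from h import *
s=st(); print(s['qpos'],grip_depth)
for c in ('top','scene'):
    im=read_camera(c); cv2.imwrite(f'pics/{c}0.png',im)
    for n in ['susan','disc','hub','knob_top','pointer','pad','stopper','cruet','salsa_bowl','basket','spatula','pepper_jar']:
        try: print(c,n,[(np.round(d['at'],3).tolist(),round(d['p'],2)) for d in recognise(c,n)[:2]])
        except Exception as e: print(n,e)
st()
E
```

```text
t 0.0 p [0.1777 0.6505 0.2299] q [-0.429  0.563  0.429  0.561] F [-0.48 -0.12 -0.07] op 1.002
[ 1.15398938e+00  2.87171092e-01  1.57819114e+00  2.45620868e-06
  1.27859816e+00 -1.50002689e-01] 0.0187
top susan [([0.538, -0.066, 0.049], 0.76)]
top disc [([0.596, 0.502, 0.005], 0.71), ([0.544, -0.063, 0.048], 0.56)]
top hub [([0.544, -0.065, 0.048], 0.77)]
top knob_top [([0.538, -0.065, 0.052], 0.57)]
top pointer [([0.543, -0.062, 0.047], 0.81)]
top pad []
top stopper []
top cruet [([0.44, 0.563, 0.072], 0.72)]
top salsa_bowl [([0.333, 0.441, 0.021], 0.78), ([0.595, 0.5, 0.005], 0.68)]
top basket [([0.594, 0.503, 0.005], 0.79)]
top spatula [([0.778, 0.315, 0.003], 0.6), ([0.544, -0.063, 0.047], 0.51)]
top pepper_jar [([0.661, -0.338, 0.09], 0.55)]
scene susan [([0.558, -0.057, 0.05], 0.62), ([0.559, -0.059, 0.048], 0.32)]
scene disc [([0.56, -0.061, 0.045], 0.71), ([0.46, 0.568, 0.064], 0.21)]
scene hub [([0.557, -0.06, 0.048], 0.74)]
scene knob_top [([0.556, -0.058, 0.053], 0.92)]
scene pointer [([0.559, -0.059, 0.051], 0.93)]
scene pad [([0.318, 0.431, 0.031], 0.51)]
scene stopper [([0.557, -0.062, 0.046], 0.68), ([0.441, 0.3, 0.033], 0.66)]
scene cruet [([0.461, 0.566, 0.066], 0.86)]
scene salsa_bowl []
scene basket [([0.572, 0.496, 0.006], 0.71)]
scene spatula [([0.784, 0.318, 0.002], 0.74), ([0.571, 0.493, 0.004], 0.22)]
scene pepper_jar [([0.679, -0.336, 0.064], 0.94)]
t 1.3 p [0.1779 0.6511 0.2313] q [-0.429  0.562  0.429  0.562] F [ 0.39  0.46 -0.49] op 1.003
```

View pics/top0.png

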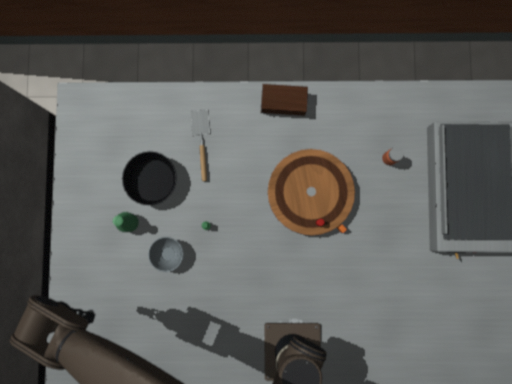

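View pics/scene0.png

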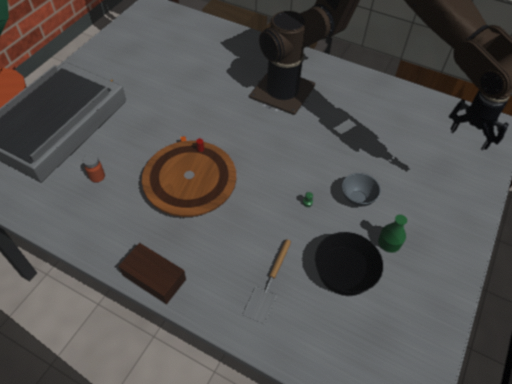

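The top view shows the disc with its hub at (311,191), the red knob at (321,222), the orange pointer at (343,229), the green stopper at (206,225) and the pepper jar at (392,157). The scene view agrees: knob (200,144), pointer (183,139), stopper (309,199). Next I'll turn the colour blobs into positions.

```bash
cat >> h.py <<'E'
def ray(c,uv,z):
    k=calibration(c); R,t=np.array(k['R']),np.array(k['t']); d=R.T@np.linalg.solve(k['intrinsics'],[*uv,1]); o=-R.T@t
    return o+d*(z-o[2])/d[2]
def blob(im,lo,hi,roi):
    h=cv2.cvtColor(im,cv2.COLOR_BGR2HSV); m=cv2.inRange(h,lo,hi); k=np.zeros_like(m); u0,u1,v0,v1=roi; k[v0:v1,u0:u1]=m[v0:v1,u0:u1]
    M=cv2.moments(k,True); ys,xs=np.nonzero(k); return np.array([M['m10'],M['m01']])/M['m00'],M['m00'],(xs.min(),xs.max(),ys.min(),ys.max())
E
python3 - <<'E'
from h import *
T=cv2.imread('pics/top0.png');S=cv2.imread('pics/scene0.png')
for c,im,rs in (('top',T,dict(hub=(303,320,183,200),knob=(313,329,214,229),ptr=(335,350,222,236),stop=(198,214,217,233))),('scene',S,dict(hub=(180,197,167,182),knob=(190,208,134,156),ptr=(175,190,132,145),stop=(300,318,190,210)))):
    lo={'hub':((0,0,110),(180,60,255)),'knob':((0,170,70),(4,255,255)),'ptr':((5,180,150),(14,255,255)),'stop':((50,100,30),(85,255,255))}
    z={'hub':.048,'knob':.085 if c=='top' else .075,'ptr':.036,'stop':.036 if c=='top' else .028}
    for n,r in rs.items():
        try:
            p,a,b=blob(im,*lo[n],r); print(c,n,p.round(1),a,b,ray(c,p,z[n]).round(4))
        except Exception as e:
            h=cv2.cvtColor(im,cv2.COLOR_BGR2HSV); print(c,n,e,h[(r[2]+r[3])//2,(r[0]+r[1])//2])
    k=calibration(c); print(np.array(k['intrinsics'])[0,0],(-np.array(k['R']).T@k['t']).round(3))
# disc ellipse from top
h=cv2.cvtColor(T,cv2.COLOR_BGR2HSV); m=cv2.inRange(h,(5,100,40),(20,255,255)); k=np.zeros_like(m); k[140:245,258:366]=m[140:245,258:366]
k=cv2.morphologyEx(k,cv2.MORPH_OPEN,np.ones((9,9))); cn=max(cv2.findContours(k,0,2)[0],key=cv2.contourArea); e=cv2.fitEllipse(cv2.convexHull(cn)); print(e,ray('top',e[0],.041).round(4))
E
```

```text
top hub [310.9 191. ] 68.0 (np.int64(307), np.int64(315), np.int64(187), np.int64(195)) [ 0.5429 -0.0669  0.048 ]
top knob [319.8 222. ] 52.0 (np.int64(316), np.int64(324), np.int64(219), np.int64(225)) [ 0.4348 -0.0907  0.085 ]
top ptr [341.8 228.3] 26.0 (np.int64(339), np.int64(345), np.int64(226), np.int64(231)) [ 0.415  -0.1725  0.036 ]
top stop [206.1 225.5] 35.0 (np.int64(203), np.int64(209), np.int64(223), np.int64(228)) [0.4259 0.2944 0.036 ]
445.2667343626257 [0.371 0.114 1.571]
scene hub zero-size array to reduction operation minimum which has no identity [110   7 107]
scene knob [200.1 144.8] 62.0 (np.int64(196), np.int64(203), np.int64(139), np.int64(151)) [ 0.4435 -0.0856  0.075 ]
scene ptr [182.9 138.1] 8.0 (np.int64(182), np.int64(184), np.int64(137), np.int64(139)) [ 0.4184 -0.1735  0.036 ]
scene stop [308.  198.7] 69.0 (np.int64(304), np.int64(311), np.int64(193), np.int64(205)) [0.4354 0.3005 0.028 ]
471.8981539309885 [1.273 0.529 1.228]
((311.2357177734375, 192.04649353027344), (84.70751190185547, 87.25147247314453), 125.34081268310547) [ 0.5402 -0.0687  0.041 ]h.py:10: RuntimeWarning: invalid value encountered in divide
  M=cv2.moments(k,True); ys,xs=np.nonzero(k); return np.array([M['m10'],M['m01']])/M['m00'],M['m00'],(xs.min(),xs.max(),ys.min(),ys.max())
```

>>> servo_tool(deltas=[[[0.2,-0.18,0,0],[0.4,-0.36,0,0],[0.6,-0.54,0,0],[0.8,-0.72,0,0],[1,-0.9,0,0]]])

```text
time: 1.8
eef_pos: [0.2786, 0.5604, 0.2314]
tcp_rot: [-0.429, 0.562, 0.429, 0.562]
contact_force: [0.5, -0.3, 0.3]
opening: 0.994
```

>>> servo_tool(deltas=[[[0.2,-0.18,0,0],[0.4,-0.36,0,0],[0.6,-0.54,0,0],[0.8,-0.72,0,0],[1,-0.9,0,0]]])

```text
time: 2.3
eef_pos: [0.3787, 0.4703, 0.2315]
tcp_rot: [-0.429, 0.562, 0.429, 0.562]
contact_force: [0.7, -0.5, 0.1]
opening: 1.0
```

>>> servo_tool(deltas=[[[0.15,-0.25,0,0],[0.3,-0.5,0,0],[0.5,-0.75,0,0],[0.5,-1,0,0],[0.5,-1,0,0]]])

```text
time: 2.8
eef_pos: [0.4285, 0.369, 0.2313]
tcp_rot: [-0.428, 0.563, 0.428, 0.563]
contact_force: [1.4, 0.0, -0.2]
opening: 1.001
```

```bash
cat >> h.py <<'E'
from scipy.spatial.transform import Rotation as Ro
def wray(s,uv,z):
    k=calibration('wrist'); K=np.array(k['intrinsics']); T=np.array(k['T_tool_cam']); x=(np.array(uv)-K[:2,2])
    r=np.hypot(*x); th=r/K[0,0]; d=np.array([*(x/max(r,1e-9)*np.sin(th)),np.cos(th)])
    R=Ro.from_quat(s['tcp_rot']).as_matrix(); o=R@T[:3,3]+s['eef_pos']; d=R@T[:3,:3]@d
    return o+d*(z-o[2])/d[2]
E
python3 - <<'E'
from h import *
s=st(); im=read_camera('wrist'); cv2.imwrite('pics/w1.png',im); print(calibration('wrist'))
for n in ['stopper','hub','knob_top','pointer']: print(n,[(np.round(d['at'],3).tolist(),round(d['p'],2)) for d in recognise('wrist',n)[:2]])
E
```

```text
t 2.8 p [0.4285 0.369  0.2313] q [-0.428  0.563  0.428  0.563] F [ 1.4   0.05 -0.25] op 1.001
{'intrinsics': array([[297.31863964,   0.        , 253.72427026],
       [  0.        , 297.31863964, 181.07544583],
       [  0.        ,   0.        ,   1.        ]]), 'T_tool_cam': array([[-9.98365197e-05, -3.10069343e-01,  9.50713939e-01,
        -1.42453861e-01],
       [ 4.14907533e-04, -9.50713874e-01, -3.10069278e-01,
         7.96314958e-02],
       [ 9.99999909e-01,  3.63502138e-04,  2.23566071e-04,
        -3.24894732e-04],
       [ 0.00000000e+00,  0.00000000e+00,  0.00000000e+00,
         1.00000000e+00]])}
stopper [([0.427, 0.304, 0.046], 0.93)]
hub [([0.5, -0.03, 0.047], 0.84)]
knob_top [([0.499, -0.032, 0.048], 0.9)]
pointer [([0.502, -0.029, 0.048], 0.76)]
```

View pics/w1.png

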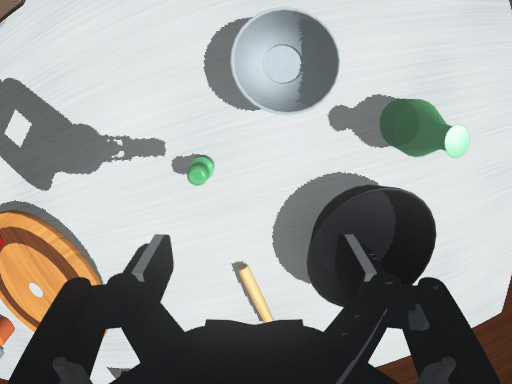

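The wrist view shows the stopper at about (200,170) and the disc at the lower left. I'll go on to the disc.

>>> servo_tool(deltas=[[[0,-0.2,0,0],[0,-0.4,0,0],[0,-0.6,0,0],[0,-0.8,0,0],[0,-1,0,0]]])

```text
time: 3.55
eef_pos: [0.4277, 0.2713, 0.2314]
tcp_rot: [-0.43, 0.562, 0.43, 0.562]
contact_force: [-0.4, 0.2, 0.9]
opening: 1.0
```

>>> servo_tool(deltas=[[[0,-0.2,0,0],[0,-0.4,0,0],[0,-0.6,0,0],[0,-0.8,0,0],[0,-1,0,0]]])

```text
time: 4.05
eef_pos: [0.4279, 0.1712, 0.2315]
tcp_rot: [-0.43, 0.562, 0.43, 0.562]
contact_force: [0.0, 0.5, -0.3]
opening: 0.997
```

>>> servo_tool(deltas=[[[0,-0.2,0,0],[0,-0.4,0,0],[0,-0.6,0,0],[0,-0.8,0,0],[0,-1,0,0]]])

```text
time: 4.55
eef_pos: [0.4281, 0.0711, 0.2316]
tcp_rot: [-0.43, 0.562, 0.429, 0.562]
contact_force: [1.2, 0.0, -1.0]
opening: 0.999
```

>>> servo_tool(deltas=[[[0.1,-0.25,0,0],[0.1,-0.5,0,0],[0.1,-0.75,0,0],[0.1,-1,0,0],[0.1,-1,0,0]]])

```text
time: 5.05
eef_pos: [0.4384, -0.0302, 0.2316]
tcp_rot: [-0.429, 0.562, 0.428, 0.562]
contact_force: [0.5, 0.1, 0.0]
opening: 0.993
```

```bash
python3 - <<'E'
from h import *
s=st(); im=read_camera('wrist'); cv2.imwrite('pics/w2.png',im)
for n in ['hub','knob_top','pointer','disc']: print(n,[(np.round(d['at'],3).tolist(),round(d['p'],2)) for d in recognise('wrist',n)[:2]])
E
```

```text
t 5.05 p [ 0.4384 -0.0302  0.2316] q [-0.429  0.562  0.428  0.562] F [0.48 0.1  0.05] op 0.993
hub [([0.51, -0.056, 0.048], 0.56)]
knob_top [([0.511, -0.057, 0.047], 0.86)]
pointer [([0.511, -0.058, 0.048], 0.87)]
disc [([0.51, -0.057, 0.047], 0.6)]
```

View pics/w2.png

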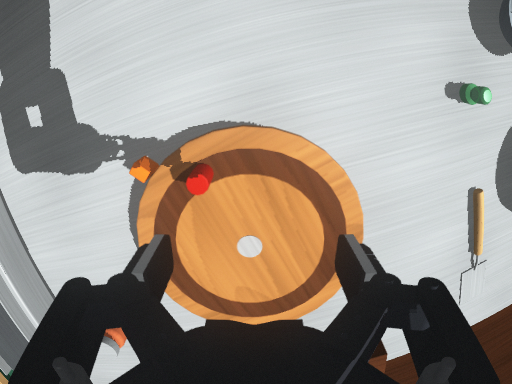

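```bash
python3 - <<'E'
from h import *
s=get_state(); im=cv2.imread('pics/w2.png')
C={}
for n,lo,hi,roi,z in (('hub',(0,0,120),(180,70,255),(232,268,230,262),.048),('knobtop',(0,220,190),(4,255,255),(180,220,160,200),.093),('ptr',(6,180,200),(14,255,255),(125,160,150,185),.040)):
    p,a,b=blob(im,lo,hi,roi); C[n]=wray(s,p,z); print(n,p.round(1),a,[int(x) for x in b],C[n].round(4))
for n in('knobtop','ptr'):
    d=C[n][:2]-C['hub'][:2]; print(n,np.hypot(*d),np.degrees(np.arctan2(d[1],d[0]))%360)
s1=dict(s,eef_pos=np.array([.4285,.369,.2313])); w=cv2.imread('pics/w1.png')
p,a,b=blob(w,(50,100,20),(85,255,255),(180,222,145,195)); print('stop',p,b,wray(s1,p,.027),wray(s1,(198,174),.046))
E
```

```text
hub [249.2 246. ] 432.0 [237, 261, 236, 256] [ 0.5452 -0.0631  0.048 ]h.py:10: RuntimeWarning: invalid value encountered in divide
  M=cv2.moments(k,True); ys,xs=np.nonzero(k); return np.array([M['m10'],M['m01']])/M['m00'],M['m00'],(xs.min(),xs.max(),ys.min(),ys.max())
Traceback (most recent call last):
  File "h.py", line 10, in blob
    M=cv2.moments(k,True); ys,xs=np.nonzero(k); return np.array([M['m10'],M['m01']])/M['m00'],M['m00'],(xs.min(),xs.max(),ys.min(),ys.max())
                                                                                                        ~~~~~~^^
ValueError: zero-size array to reduction operation minimum which has no identity
```

```bash
python3 - <<'E'
from h import *
s=get_state(); im=cv2.imread('pics/w2.png'); hsv=cv2.cvtColor(im,cv2.COLOR_BGR2HSV)
print(hsv[183,198],hsv[172,208],hsv[167,140],hsv[176,145],hsv[178,138])
h=np.array([.5452,-.0631])
for n,lo,hi,roi,z in (('knobtop',(0,200,195),(6,255,255),(180,220,160,200),.093),('knobtop',(170,200,180),(180,255,255),(180,220,160,200),.093),('ptr',(5,180,100),(14,255,255),(125,153,152,185),.036)):
    try:
        p,a,b=blob(im,lo,hi,roi)
    except ValueError: continue
    c=wray(s,p,z)[:2]; d=c-h;print(n,p.round(1),a,[int(x) for x in b],c.round(4),np.hypot(*d),np.degrees(np.arctan2(d[1],d[0]))%360)
for uv,z in (((198,183.5),.093),((141,167),.04)):
    c=wray(s,uv,z)[:2]; d=c-h;print(uv,c.round(4),np.hypot(*d),np.degrees(np.arctan2(d[1],d[0]))%360)
s1=dict(s,eef_pos=np.array([.4285,.369,.2313])); w=cv2.imread('pics/w1.png')
p,a,b=blob(w,(50,100,20),(85,255,255),(180,222,145,195)); print('stop',p,b,wray(s1,p,.027),wray(s1,(198,174),.046))
E
```

```text
[  2 213 234] [  3 209 170] [ 15 200 250] [ 16 206 252] [ 15 202 250]
knobtop [197.5 184.6] 333.0 [186, 208, 175, 194] [ 0.4382 -0.0869] 0.10960847291861205 192.54350445940176
ptr [143.2 166.7] 171.0 [130, 152, 157, 182] [ 0.4136 -0.1627] 0.1649745759570777 217.1174587062346
(198, 183.5) [ 0.4372 -0.086 ] 0.11040375019458486 191.9914260202795
(141, 167) [ 0.4126 -0.1638] 0.16653608512765167 217.22624910977223
stop [199.9044289  170.86480186] (np.int64(189), np.int64(212), np.int64(157), np.int64(184)) [0.43071085 0.29979353 0.027     ] [0.42938511 0.30133467 0.046     ]h.py:10: RuntimeWarning: invalid value encountered in divide
  M=cv2.moments(k,True); ys,xs=np.nonzero(k); return np.array([M['m10'],M['m01']])/M['m00'],M['m00'],(xs.min(),xs.max(),ys.min(),ys.max())
```

The wrist view puts the hub at (249,246), the knob top at (197,184) and the pointer at (141,167). That gives hub (0.545,−0.063) with the knob at 192° and the pointer at about 218°. Descending and gripping the knob.

>>> servo_tool(deltas=[[[0,-0.15,-0.25,0],[0,-0.3,-0.5,0],[0,-0.45,-0.75,0],[0,-0.57,-0.9,0],[0,-0.57,-0.9,0]]])

```text
time: 5.8
eef_pos: [0.4364, -0.0852, 0.1389]
tcp_rot: [-0.427, 0.563, 0.431, 0.561]
contact_force: [0.5, -0.0, 0.8]
opening: 1.001
```

>>> servo_tool(deltas=[[[0,0,-0.25,0],[0,0,-0.5,0],[0,0,-0.7,0],[0,0,-0.83,0],[0,0,-0.83,0]]])

```text
time: 6.3
eef_pos: [0.4372, -0.0848, 0.0574]
tcp_rot: [-0.428, 0.562, 0.43, 0.561]
contact_force: [-0.6, 0.6, -0.1]
opening: 0.997
```

>>> servo_tool(deltas=[[[0,0,0,0],[0,0,0,0],[0,0,0,0],[0,0,0,0],[0,0,0,0]]], claw=-1, force=40)

```text
time: 6.8
eef_pos: [0.4385, -0.0864, 0.0594]
tcp_rot: [-0.43, 0.562, 0.429, 0.562]
contact_force: [-2.0, -1.1, 5.1]
opening: 0.272
```

>>> servo_tool(deltas=[[[0,0,0,0],[0,0,0,0],[0,0,0,0],[0,0,0,0],[0,0,0,0]]])

```text
time: 7.3
eef_pos: [0.4385, -0.0864, 0.0594]
tcp_rot: [-0.43, 0.562, 0.429, 0.562]
contact_force: [-1.7, -0.9, 5.6]
opening: 0.269
```

```bash
cat > arc.py <<'E'
import numpy as np,sys,json
# usage: arc.py cx cy px py R a0.. list of call-end angles ; prints rows per call from commanded p
cx,cy,px,py,R,a,*ends=map(float,sys.argv[1:])
p=np.array([px,py])
for e in ends:
    th=np.radians(np.linspace(a,e,6)[1:]); q=np.array([cx,cy])+R*np.c_[np.cos(th),np.sin(th)]
    d=np.round((q-p)*10,2 if 0 else 3); print(e,json.dumps([[[float(x),float(y),0,0] for x,y in d]])); p=p+d[-1]/10; a=e
print(p)
E
python3 arc.py .5461 -.0633 .4385 -.0864 .110 192.1 182 170 160 150 140 130 120
```

```text
182.0 [[[-0.007, 0.038, 0, 0], [-0.013, 0.077, 0, 0], [-0.018, 0.115, 0, 0], [-0.021, 0.154, 0, 0], [-0.023, 0.193, 0, 0]]]
170.0 [[[-0.001, 0.046, 0, 0], [0.0, 0.092, 0, 0], [0.004, 0.138, 0, 0], [0.009, 0.183, 0, 0], [0.016, 0.229, 0, 0]]]
160.0 [[[0.007, 0.038, 0, 0], [0.016, 0.075, 0, 0], [0.026, 0.112, 0, 0], [0.037, 0.149, 0, 0], [0.049, 0.185, 0, 0]]]
150.0 [[[0.014, 0.036, 0, 0], [0.029, 0.071, 0, 0], [0.045, 0.106, 0, 0], [0.063, 0.14, 0, 0], [0.081, 0.174, 0, 0]]]
140.0 [[[0.02, 0.033, 0, 0], [0.041, 0.065, 0, 0], [0.063, 0.097, 0, 0], [0.086, 0.127, 0, 0], [0.11, 0.157, 0, 0]]]
130.0 [[[0.026, 0.029, 0, 0], [0.052, 0.057, 0, 0], [0.079, 0.084, 0, 0], [0.107, 0.11, 0, 0], [0.136, 0.136, 0, 0]]]
120.0 [[[0.03, 0.024, 0, 0], [0.06, 0.047, 0, 0], [0.092, 0.069, 0, 0], [0.124, 0.09, 0, 0], [0.157, 0.11, 0, 0]]]
[0.4911 0.032 ]
```

>>> servo_tool(deltas=[[[-0.007,0.038,0,0],[-0.013,0.077,0,0],[-0.018,0.115,0,0],[-0.021,0.154,0,0],[-0.023,0.193,0,0]]])

```text
time: 7.8
eef_pos: [0.4366, -0.067, 0.0594]
tcp_rot: [-0.43, 0.562, 0.428, 0.562]
contact_force: [-0.6, -2.2, 4.7]
opening: 0.266
```

>>> servo_tool(deltas=[[[-0.001,0.046,0,0],[0.0,0.092,0,0],[0.004,0.138,0,0],[0.009,0.183,0,0],[0.016,0.229,0,0]]])

```text
time: 8.3
eef_pos: [0.4388, -0.044, 0.0594]
tcp_rot: [-0.43, 0.561, 0.428, 0.563]
contact_force: [2.6, -2.7, 5.1]
opening: 0.273
```

>>> servo_tool(deltas=[[[0.007,0.038,0,0],[0.016,0.075,0,0],[0.026,0.112,0,0],[0.037,0.149,0,0],[0.049,0.185,0,0]]])

```text
time: 8.8
eef_pos: [0.4443, -0.0257, 0.0594]
tcp_rot: [-0.431, 0.561, 0.427, 0.563]
contact_force: [5.8, -3.7, 4.6]
opening: 0.268
```

>>> servo_tool(deltas=[[[0.014,0.036,0,0],[0.029,0.071,0,0],[0.045,0.106,0,0],[0.063,0.14,0,0],[0.081,0.174,0,0]]])

```text
time: 9.3
eef_pos: [0.4527, -0.0087, 0.0595]
tcp_rot: [-0.431, 0.561, 0.427, 0.563]
contact_force: [5.2, -5.1, 3.8]
opening: 0.27
```

```bash
cat > fit.py <<'E'
import numpy as np
from scipy.optimize import least_squares
P=np.array(eval(open('pts.txt').read())); 
for R in (.110,):
    r=least_squares(lambda c:np.hypot(*(P[:,:2]-c).T)-R,[.545,-.064]); c=r.x; print(R,c.round(4),(r.fun*1e3).round(2))
d=P[:,:2]-c; a=np.arctan2(d[:,1],d[:,0]); 
for p,t in zip(P,a):
    print(round(np.degrees(t)%360,1),'cw-tang',round(p[2]*np.sin(t)-p[3]*np.cos(t),2),'rad',round(p[2]*np.cos(t)+p[3]*np.sin(t),2))
E
cat > pts.txt <<'E'
[[.4385,-.0864,-1.7,-.9],[.4366,-.067,-.6,-2.2],[.4388,-.044,2.6,-2.7],[.4443,-.0257,5.8,-3.7],[.4527,-.0087,5.2,-5.1]]
E
python3 fit.py
```

```text
0.11 [ 0.5466 -0.066 ] [-0.    0.    0.02 -0.04  0.02]
190.7 cw-tang -0.57 rad 1.84
180.5 cw-tang -2.19 rad 0.62
168.4 cw-tang -2.12 rad -3.09
158.5 cw-tang -1.31 rad -6.75
148.6 cw-tang -1.64 rad -7.1
```

```bash
python3 arc.py .5466 -.066 .4503 -.0079 .110 148.9 $(seq 139 -10 19)
```

```text
139.0 [[[0.041, 0.019, 0, 0], [0.063, 0.051, 0, 0], [0.085, 0.082, 0, 0], [0.108, 0.112, 0, 0], [0.133, 0.141, 0, 0]]]
129.0 [[[0.026, 0.028, 0, 0], [0.052, 0.056, 0, 0], [0.08, 0.082, 0, 0], [0.108, 0.108, 0, 0], [0.138, 0.133, 0, 0]]]
119.0 [[[0.03, 0.023, 0, 0], [0.061, 0.046, 0, 0], [0.093, 0.068, 0, 0], [0.125, 0.088, 0, 0], [0.159, 0.107, 0, 0]]]
109.0 [[[0.034, 0.018, 0, 0], [0.068, 0.035, 0, 0], [0.103, 0.051, 0, 0], [0.139, 0.065, 0, 0], [0.175, 0.078, 0, 0]]]
99.0 [[[0.036, 0.012, 0, 0], [0.073, 0.023, 0, 0], [0.111, 0.032, 0, 0], [0.148, 0.04, 0, 0], [0.186, 0.046, 0, 0]]]
89.0 [[[0.038, 0.006, 0, 0], [0.076, 0.01, 0, 0], [0.114, 0.012, 0, 0], [0.153, 0.014, 0, 0], [0.191, 0.014, 0, 0]]]
79.0 [[[0.039, -0.002, 0, 0], [0.077, -0.004, 0, 0], [0.115, -0.008, 0, 0], [0.153, -0.014, 0, 0], [0.191, -0.02, 0, 0]]]
69.0 [[[0.037, -0.008, 0, 0], [0.075, -0.017, 0, 0], [0.112, -0.028, 0, 0], [0.148, -0.04, 0, 0], [0.184, -0.053, 0, 0]]]
59.0 [[[0.036, -0.014, 0, 0], [0.071, -0.03, 0, 0], [0.105, -0.047, 0, 0], [0.139, -0.065, 0, 0], [0.173, -0.084, 0, 0]]]
49.0 [[[0.032, -0.02, 0, 0], [0.064, -0.042, 0, 0], [0.095, -0.065, 0, 0], [0.125, -0.088, 0, 0], [0.155, -0.113, 0, 0]]]
39.0 [[[0.028, -0.026, 0, 0], [0.056, -0.052, 0, 0], [0.082, -0.08, 0, 0], [0.108, -0.108, 0, 0], [0.133, -0.138, 0, 0]]]
29.0 [[[0.023, -0.03, 0, 0], [0.046, -0.061, 0, 0], [0.068, -0.093, 0, 0], [0.088, -0.125, 0, 0], [0.107, -0.159, 0, 0]]]
19.0 [[[0.018, -0.034, 0, 0], [0.035, -0.068, 0, 0], [0.051, -0.103, 0, 0], [0.065, -0.139, 0, 0], [0.078, -0.175, 0, 0]]]
[ 0.6506 -0.0302]
```

>>> servo_tool(deltas=[[[0.041,0.019,0,0],[0.063,0.051,0,0],[0.085,0.082,0,0],[0.108,0.112,0,0],[0.133,0.141,0,0]]])

```text
time: 9.8
eef_pos: [0.464, 0.0065, 0.0594]
tcp_rot: [-0.429, 0.562, 0.429, 0.562]
contact_force: [0.4, -1.6, 10.1]
opening: 0.268
```

>>> servo_tool(deltas=[[[0.026,0.028,0,0],[0.052,0.056,0,0],[0.08,0.082,0,0],[0.108,0.108,0,0],[0.138,0.133,0,0]]])

```text
time: 10.3
eef_pos: [0.4778, 0.0197, 0.0594]
tcp_rot: [-0.429, 0.562, 0.429, 0.562]
contact_force: [-0.2, -2.3, 9.6]
opening: 0.266
```

>>> servo_tool(deltas=[[[0.03,0.023,0,0],[0.061,0.046,0,0],[0.093,0.068,0,0],[0.125,0.088,0,0],[0.159,0.107,0,0]]])

```text
time: 10.8
eef_pos: [0.4937, 0.0303, 0.0594]
tcp_rot: [-0.429, 0.562, 0.429, 0.562]
contact_force: [-1.1, -2.8, 10.5]
opening: 0.268
```

>>> servo_tool(deltas=[[[0.034,0.018,0,0],[0.068,0.035,0,0],[0.103,0.051,0,0],[0.139,0.065,0,0],[0.175,0.078,0,0]]])

```text
time: 11.3
eef_pos: [0.5112, 0.038, 0.0594]
tcp_rot: [-0.429, 0.562, 0.429, 0.562]
contact_force: [0.0, -2.6, 9.2]
opening: 0.27
```

>>> servo_tool(deltas=[[[0.036,0.012,0,0],[0.073,0.023,0,0],[0.111,0.032,0,0],[0.148,0.04,0,0],[0.186,0.046,0,0]]])

```text
time: 11.8
eef_pos: [0.5296, 0.0426, 0.0594]
tcp_rot: [-0.429, 0.562, 0.429, 0.562]
contact_force: [-0.4, -3.0, 10.6]
opening: 0.269
```

>>> servo_tool(deltas=[[[0.038,0.006,0,0],[0.076,0.01,0,0],[0.114,0.012,0,0],[0.153,0.014,0,0],[0.191,0.014,0,0]]])

```text
time: 12.3
eef_pos: [0.5485, 0.0439, 0.0594]
tcp_rot: [-0.429, 0.562, 0.429, 0.561]
contact_force: [-2.3, -3.0, 10.3]
opening: 0.27
```

>>> servo_tool(deltas=[[[0.039,-0.002,0,0],[0.077,-0.004,0,0],[0.115,-0.008,0,0],[0.153,-0.014,0,0],[0.191,-0.02,0,0]]])

```text
time: 12.8
eef_pos: [0.5674, 0.0419, 0.0594]
tcp_rot: [-0.429, 0.563, 0.429, 0.561]
contact_force: [-1.9, -2.7, 9.8]
opening: 0.27
```

>>> servo_tool(deltas=[[[0.037,-0.008,0,0],[0.075,-0.017,0,0],[0.112,-0.028,0,0],[0.148,-0.04,0,0],[0.184,-0.053,0,0]]])

```text
time: 13.3
eef_pos: [0.5856, 0.0367, 0.0594]
tcp_rot: [-0.429, 0.563, 0.429, 0.561]
contact_force: [-2.4, -2.5, 11.1]
opening: 0.27
```

>>> servo_tool(deltas=[[[0.036,-0.014,0,0],[0.071,-0.03,0,0],[0.105,-0.047,0,0],[0.139,-0.065,0,0],[0.173,-0.084,0,0]]])

```text
time: 13.8
eef_pos: [0.6028, 0.0285, 0.0594]
tcp_rot: [-0.429, 0.563, 0.43, 0.561]
contact_force: [-3.1, -2.0, 10.5]
opening: 0.27
```

>>> servo_tool(deltas=[[[0.032,-0.02,0,0],[0.064,-0.042,0,0],[0.095,-0.065,0,0],[0.125,-0.088,0,0],[0.155,-0.113,0,0]]])

```text
time: 14.3
eef_pos: [0.6182, 0.0174, 0.0594]
tcp_rot: [-0.428, 0.563, 0.43, 0.561]
contact_force: [-3.5, -1.4, 10.9]
opening: 0.272
```

>>> servo_tool(deltas=[[[0.028,-0.026,0,0],[0.056,-0.052,0,0],[0.082,-0.08,0,0],[0.108,-0.108,0,0],[0.133,-0.138,0,0]]])

```text
time: 14.8
eef_pos: [0.6315, 0.0038, 0.0595]
tcp_rot: [-0.428, 0.563, 0.43, 0.562]
contact_force: [-1.9, -1.3, 10.5]
opening: 0.269
```

>>> servo_tool(deltas=[[[0.023,-0.03,0,0],[0.046,-0.061,0,0],[0.068,-0.093,0,0],[0.088,-0.125,0,0],[0.107,-0.159,0,0]]])

```text
time: 15.3
eef_pos: [0.6423, -0.0119, 0.0594]
tcp_rot: [-0.428, 0.562, 0.43, 0.562]
contact_force: [-2.1, 0.2, 10.2]
opening: 0.269
```

```bash
python3 arc.py .5466 -.066 .6506 -.0302 .110 19 $(seq 9 -10 -91)
```

```text
9.0 [[[0.012, -0.036, 0, 0], [0.023, -0.073, 0, 0], [0.032, -0.111, 0, 0], [0.04, -0.148, 0, 0], [0.046, -0.186, 0, 0]]]
-1.0 [[[0.006, -0.038, 0, 0], [0.01, -0.076, 0, 0], [0.012, -0.114, 0, 0], [0.014, -0.153, 0, 0], [0.014, -0.191, 0, 0]]]
-11.0 [[[-0.002, -0.039, 0, 0], [-0.004, -0.077, 0, 0], [-0.008, -0.115, 0, 0], [-0.014, -0.153, 0, 0], [-0.02, -0.191, 0, 0]]]
-21.0 [[[-0.008, -0.037, 0, 0], [-0.017, -0.075, 0, 0], [-0.028, -0.112, 0, 0], [-0.04, -0.148, 0, 0], [-0.053, -0.184, 0, 0]]]
-31.0 [[[-0.014, -0.036, 0, 0], [-0.03, -0.071, 0, 0], [-0.047, -0.105, 0, 0], [-0.065, -0.139, 0, 0], [-0.084, -0.173, 0, 0]]]
-41.0 [[[-0.02, -0.032, 0, 0], [-0.042, -0.064, 0, 0], [-0.065, -0.095, 0, 0], [-0.088, -0.125, 0, 0], [-0.113, -0.155, 0, 0]]]
-51.0 [[[-0.026, -0.028, 0, 0], [-0.052, -0.056, 0, 0], [-0.08, -0.082, 0, 0], [-0.108, -0.108, 0, 0], [-0.138, -0.133, 0, 0]]]
-61.0 [[[-0.03, -0.023, 0, 0], [-0.061, -0.046, 0, 0], [-0.093, -0.068, 0, 0], [-0.125, -0.088, 0, 0], [-0.159, -0.107, 0, 0]]]
-71.0 [[[-0.034, -0.018, 0, 0], [-0.068, -0.035, 0, 0], [-0.103, -0.051, 0, 0], [-0.139, -0.065, 0, 0], [-0.175, -0.078, 0, 0]]]
-81.0 [[[-0.036, -0.012, 0, 0], [-0.073, -0.023, 0, 0], [-0.111, -0.032, 0, 0], [-0.148, -0.04, 0, 0], [-0.186, -0.046, 0, 0]]]
-91.0 [[[-0.038, -0.006, 0, 0], [-0.076, -0.01, 0, 0], [-0.114, -0.012, 0, 0], [-0.153, -0.014, 0, 0], [-0.191, -0.014, 0, 0]]]
[ 0.5447 -0.176 ]
```

>>> servo_tool(deltas=[[[0.018,-0.034,0,0],[0.035,-0.068,0,0],[0.051,-0.103,0,0],[0.065,-0.139,0,0],[0.078,-0.175,0,0]]])

```text
time: 15.8
eef_pos: [0.6502, -0.0292, 0.0594]
tcp_rot: [-0.428, 0.562, 0.43, 0.562]
contact_force: [-2.5, 0.9, 9.4]
opening: 0.266
```

>>> servo_tool(deltas=[[[0.012,-0.036,0,0],[0.023,-0.073,0,0],[0.032,-0.111,0,0],[0.04,-0.148,0,0],[0.046,-0.186,0,0]]])

```text
time: 16.3
eef_pos: [0.655, -0.0477, 0.0594]
tcp_rot: [-0.428, 0.562, 0.43, 0.562]
contact_force: [-1.1, 1.4, 9.7]
opening: 0.268
```

>>> servo_tool(deltas=[[[0.006,-0.038,0,0],[0.01,-0.076,0,0],[0.012,-0.114,0,0],[0.014,-0.153,0,0],[0.014,-0.191,0,0]]])

```text
time: 16.8
eef_pos: [0.6566, -0.0668, 0.0595]
tcp_rot: [-0.428, 0.562, 0.43, 0.562]
contact_force: [0.1, 2.0, 9.0]
opening: 0.268
```

>>> servo_tool(deltas=[[[-0.002,-0.039,0,0],[-0.004,-0.077,0,0],[-0.008,-0.115,0,0],[-0.014,-0.153,0,0],[-0.02,-0.191,0,0]]])

```text
time: 17.3
eef_pos: [0.655, -0.085, 0.0595]
tcp_rot: [-0.428, 0.561, 0.43, 0.563]
contact_force: [1.9, 5.3, 9.6]
opening: 0.268
```

>>> servo_tool(deltas=[[[-0.008,-0.037,0,0],[-0.017,-0.075,0,0],[-0.028,-0.112,0,0],[-0.04,-0.148,0,0],[-0.053,-0.184,0,0]]])

```text
time: 17.8
eef_pos: [0.6507, -0.1017, 0.0595]
tcp_rot: [-0.428, 0.56, 0.43, 0.565]
contact_force: [3.9, 6.8, 7.5]
opening: 0.267
```

Drag is rising (5.6 N, then 7.7 N). I'll go through it in finer steps.

```bash
python3 - <<'E'
# commanded position now (chain)
p=[.6506+.0046+.0014-.0020-.0053,-.0302-.0186-.0191-.0191-.0184]; print(p)
E
python3 arc.py .5466 -.066 .6493 -.1054 .110 -21 -25 -29 -33 -37 -41 ; echo; python3 arc.py .5466 -.066 .6296 -.1382 .110 -41 -37 -33 -29 -25 -21 -17 -13 -9 -5 -1 3
```

```text
[0.6493, -0.1054]
-25.0 [[[-0.006, -0.015, 0, 0], [-0.011, -0.029, 0, 0], [-0.017, -0.043, 0, 0], [-0.024, -0.057, 0, 0], [-0.03, -0.071, 0, 0]]]
-29.0 [[[-0.007, -0.014, 0, 0], [-0.013, -0.028, 0, 0], [-0.02, -0.041, 0, 0], [-0.028, -0.055, 0, 0], [-0.035, -0.068, 0, 0]]]
-33.0 [[[-0.007, -0.014, 0, 0], [-0.015, -0.027, 0, 0], [-0.023, -0.04, 0, 0], [-0.031, -0.053, 0, 0], [-0.039, -0.066, 0, 0]]]
-37.0 [[[-0.009, -0.013, 0, 0], [-0.018, -0.026, 0, 0], [-0.026, -0.038, 0, 0], [-0.035, -0.051, 0, 0], [-0.045, -0.063, 0, 0]]]
-41.0 [[[-0.009, -0.012, 0, 0], [-0.018, -0.024, 0, 0], [-0.028, -0.036, 0, 0], [-0.038, -0.048, 0, 0], [-0.048, -0.06, 0, 0]]]
[ 0.6296 -0.1382]

-37.0 [[[0.01, 0.012, 0, 0], [0.02, 0.024, 0, 0], [0.03, 0.036, 0, 0], [0.039, 0.048, 0, 0], [0.048, 0.06, 0, 0]]]
-33.0 [[[0.01, 0.012, 0, 0], [0.019, 0.025, 0, 0], [0.027, 0.037, 0, 0], [0.036, 0.05, 0, 0], [0.045, 0.063, 0, 0]]]
-29.0 [[[0.008, 0.013, 0, 0], [0.016, 0.026, 0, 0], [0.024, 0.039, 0, 0], [0.032, 0.052, 0, 0], [0.039, 0.066, 0, 0]]]
-25.0 [[[0.007, 0.013, 0, 0], [0.015, 0.027, 0, 0], [0.022, 0.04, 0, 0]
[... 182 characters left out ...]
.014, 0, 0], [0.011, 0.029, 0, 0], [0.016, 0.043, 0, 0], [0.02, 0.058, 0, 0], [0.025, 0.072, 0, 0]]]
-13.0 [[[0.004, 0.015, 0, 0], [0.009, 0.03, 0, 0], [0.012, 0.045, 0, 0], [0.016, 0.06, 0, 0], [0.02, 0.075, 0, 0]]]
-9.0 [[[0.003, 0.015, 0, 0], [0.006, 0.03, 0, 0], [0.009, 0.045, 0, 0], [0.012, 0.06, 0, 0], [0.014, 0.075, 0, 0]]]
-5.0 [[[0.003, 0.015, 0, 0], [0.005, 0.03, 0, 0], [0.007, 0.046, 0, 0], [0.008, 0.061, 0, 0], [0.01, 0.076, 0, 0]]]
-1.0 [[[0.001, 0.015, 0, 0], [0.002, 0.031, 0, 0], [0.003, 0.046, 0, 0], [0.003, 0.061, 0, 0], [0.004, 0.077, 0, 0]]]
3.0 [[[-0.0, 0.015, 0, 0], [-0.0, 0.031, 0, 0], [-0.0, 0.046, 0, 0], [-0.001, 0.061, 0, 0], [-0.002, 0.077, 0, 0]]]
[ 0.6564 -0.0602]
```

>>> servo_tool(deltas=[[[-0.006,-0.015,0,0],[-0.011,-0.029,0,0],[-0.017,-0.043,0,0],[-0.024,-0.057,0,0],[-0.03,-0.071,0,0]]])

```text
time: 18.3
eef_pos: [0.6479, -0.1091, 0.0595]
tcp_rot: [-0.428, 0.56, 0.429, 0.564]
contact_force: [5.9, 6.8, 6.4]
opening: 0.267
```

>>> servo_tool(deltas=[[[-0.007,-0.014,0,0],[-0.013,-0.028,0,0],[-0.02,-0.041,0,0],[-0.028,-0.055,0,0],[-0.035,-0.068,0,0]]])

```text
time: 18.8
eef_pos: [0.6442, -0.117, 0.0595]
tcp_rot: [-0.429, 0.561, 0.429, 0.564]
contact_force: [3.1, 4.3, 6.6]
opening: 0.27
```

>>> servo_tool(deltas=[[[-0.007,-0.014,0,0],[-0.015,-0.027,0,0],[-0.023,-0.04,0,0],[-0.031,-0.053,0,0],[-0.039,-0.066,0,0]]])

```text
time: 19.3
eef_pos: [0.6397, -0.1248, 0.0595]
tcp_rot: [-0.429, 0.561, 0.429, 0.563]
contact_force: [0.6, 0.1, 8.2]
opening: 0.269
```

>>> servo_tool(deltas=[[[-0.009,-0.013,0,0],[-0.018,-0.026,0,0],[-0.026,-0.038,0,0],[-0.035,-0.051,0,0],[-0.045,-0.063,0,0]]])

```text
time: 19.8
eef_pos: [0.6352, -0.1314, 0.0594]
tcp_rot: [-0.429, 0.561, 0.429, 0.563]
contact_force: [1.5, -0.0, 6.3]
opening: 0.268
```

>>> servo_tool(deltas=[[[-0.009,-0.012,0,0],[-0.018,-0.024,0,0],[-0.028,-0.036,0,0],[-0.038,-0.048,0,0],[-0.048,-0.06,0,0]]])

```text
time: 20.3
eef_pos: [0.6304, -0.1374, 0.0595]
tcp_rot: [-0.429, 0.561, 0.429, 0.563]
contact_force: [2.3, 0.5, 6.7]
opening: 0.271
```

>>> servo_tool(deltas=[[[0.02,0.024,0,0],[0.039,0.048,0,0],[0.058,0.073,0,0],[0.076,0.098,0,0],[0.093,0.123,0,0]]])

```text
time: 20.8
eef_pos: [0.6391, -0.1257, 0.0594]
tcp_rot: [-0.429, 0.562, 0.429, 0.562]
contact_force: [-0.7, -1.2, 8.7]
opening: 0.272
```

>>> servo_tool(deltas=[[[0.008,0.013,0,0],[0.016,0.026,0,0],[0.024,0.039,0,0],[0.032,0.052,0,0],[0.039,0.066,0,0]]])

```text
time: 21.3
eef_pos: [0.6426, -0.1199, 0.0595]
tcp_rot: [-0.429, 0.563, 0.429, 0.561]
contact_force: [-2.1, -4.3, 8.3]
opening: 0.274
```

>>> servo_tool(deltas=[[[0.007,0.013,0,0],[0.015,0.027,0,0],[0.022,0.04,0,0],[0.028,0.054,0,0],[0.035,0.068,0,0]]])

```text
time: 21.8
eef_pos: [0.6456, -0.1142, 0.0594]
tcp_rot: [-0.43, 0.563, 0.429, 0.561]
contact_force: [-3.3, -6.5, 8.7]
opening: 0.268
```

>>> servo_tool(deltas=[[[0.006,0.014,0,0],[0.013,0.028,0,0],[0.019,0.042,0,0],[0.024,0.056,0,0],[0.03,0.071,0,0]]])

```text
time: 22.3
eef_pos: [0.6485, -0.1077, 0.0595]
tcp_rot: [-0.43, 0.564, 0.429, 0.56]
contact_force: [-3.5, -8.0, 8.9]
opening: 0.269
```

>>> servo_tool(deltas=[[[0.005,0.014,0,0],[0.011,0.029,0,0],[0.016,0.043,0,0],[0.02,0.058,0,0],[0.025,0.072,0,0]]])

```text
time: 22.8
eef_pos: [0.6511, -0.1006, 0.0595]
tcp_rot: [-0.43, 0.563, 0.428, 0.56]
contact_force: [-3.2, -7.4, 8.1]
opening: 0.272
```

>>> servo_tool(deltas=[[[0.004,0.015,0,0],[0.009,0.03,0,0],[0.012,0.045,0,0],[0.016,0.06,0,0],[0.02,0.075,0,0]]])

```text
time: 23.3
eef_pos: [0.6534, -0.0925, 0.0594]
tcp_rot: [-0.43, 0.563, 0.428, 0.561]
contact_force: [-1.6, -6.9, 7.8]
opening: 0.269
```

>>> servo_tool(deltas=[[[0.003,0.015,0,0],[0.006,0.03,0,0],[0.009,0.045,0,0],[0.012,0.06,0,0],[0.014,0.075,0,0]]])

```text
time: 23.8
eef_pos: [0.6552, -0.0839, 0.0595]
tcp_rot: [-0.429, 0.562, 0.429, 0.562]
contact_force: [-1.1, -2.7, 8.7]
opening: 0.273
```

>>> servo_tool(deltas=[[[0.003,0.015,0,0],[0.005,0.03,0,0],[0.007,0.046,0,0],[0.008,0.061,0,0],[0.01,0.076,0,0]]])

```text
time: 24.3
eef_pos: [0.6562, -0.0754, 0.0594]
tcp_rot: [-0.429, 0.562, 0.429, 0.562]
contact_force: [-1.7, -2.3, 8.4]
opening: 0.267
```

>>> servo_tool(deltas=[[[0.001,0.015,0,0],[0.002,0.031,0,0],[0.003,0.046,0,0],[0.003,0.061,0,0],[0.004,0.077,0,0]]])

```text
time: 24.8
eef_pos: [0.6566, -0.0677, 0.0595]
tcp_rot: [-0.429, 0.562, 0.429, 0.562]
contact_force: [-1.2, -2.1, 7.7]
opening: 0.27
```

```bash
python3 - <<'E'
import numpy as np
from scipy.optimize import least_squares
cw=np.array([[.6566,-.0668,.1,2.0],[.655,-.085,1.9,5.3],[.6507,-.1017,3.9,6.8],[.6479,-.1091,5.9,6.8],[.6442,-.117,3.1,4.3],[.6397,-.1248,.6,.1],[.6352,-.1314,1.5,0],[.6304,-.1374,2.3,.5]])
cc=np.array([[.6391,-.1257,-.7,-1.2],[.6426,-.1199,-2.1,-4.3],[.6456,-.1142,-3.3,-6.5],[.6485,-.1077,-3.5,-8],[.6511,-.1006,-3.2,-7.4],[.6534,-.0925,-1.6,-6.9],[.6552,-.0839,-1.1,-2.7],[.6562,-.0754,-1.7,-2.3],[.6566,-.0677,-1.2,-2.1]])
A=np.r_[cw,cc]; c=least_squares(lambda c:np.hypot(*(A[:,:2]-c).T)-.11,[.5466,-.066]); print('centre',c.x,np.abs(c.fun).max()); c=[.5466,-.066]
def prep(P):
    d=P[:,:2]-c; a=np.arctan2(d[:,1],d[:,0]); return np.degrees(a),np.abs(P[:,2]*np.sin(a)-P[:,3]*np.cos(a))
sh={'cos2':lambda x:np.where(abs(x)<12,.5+.5*np.cos(np.pi*x/12),0),'par':lambda x:np.clip(1-(x/12)**2,0,None),'quart':lambda x:np.clip(1-(x/12)**2,0,None)**1.5}
D=[prep(cw),prep(cc)]
for a,f in D: print(np.c_[a,f].round(1).tolist())
for n,g in sh.items():
    for L,(a,f) in zip(('cw','cc','both'),D+[tuple(np.concatenate(x) for x in zip(*D))]):
        r=least_squares(lambda p:p[0]+p[1]*g(a-p[2])-f,[1.4,8,-19]); print(n,L,r.x.round(2),r.cost.round(2))
E
```

```text
centre [ 0.54661256 -0.06618179] 3.469239809236746e-05
[[-0.4, 2.0], [-9.9, 5.5], [-18.9, 7.7], [-23.0, 8.6], [-27.6, 5.2], [-32.3, 0.4], [-36.4, 0.9], [-40.4, 1.9]]
[[-32.8, 1.4], [-29.3, 4.8], [-26.0, 7.3], [-22.3, 8.7], [-18.3, 8.0], [-13.9, 7.1], [-9.4, 2.8], [-4.9, 2.4], [-0.9, 2.1]]
cos2 cw [  2.16   6.62 -20.54] 8.09
cos2 cc [  2.65   6.83 -20.62] 3.38
cos2 both [  2.41   6.78 -20.54] 12.13
par cw [  1.46   7.35 -18.77] 2.15
par cc [  1.94   6.73 -20.37] 0.5
par both [  1.71   6.95 -19.74] 4.1
quart cw [  1.78   7.34 -18.86] 4.49
quart cc [  2.26   6.8  -20.45] 1.13
quart both [  2.05   6.93 -19.85] 7.07
```

```bash
python3 arc.py .5466 -.066 .6566 -.0679 .110 -1 -7 -10 -13 -16 -19 -22 -25 -28 -31 -34
```

```text
-7.0 [[[-0.001, -0.023, 0, 0], [-0.002, -0.046, 0, 0], [-0.004, -0.069, 0, 0], [-0.006, -0.092, 0, 0], [-0.008, -0.115, 0, 0]]]
-10.0 [[[-0.002, -0.011, 0, 0], [-0.003, -0.023, 0, 0], [-0.005, -0.034, 0, 0], [-0.007, -0.046, 0, 0], [-0.009, -0.057, 0, 0]]]
-13.0 [[[-0.002, -0.011, 0, 0], [-0.004, -0.023, 0, 0], [-0.006, -0.034, 0, 0], [-0.009, -0.045, 0, 0], [-0.011, -0.056, 0, 0]]]
-16.0 [[[-0.003, -0.012, 0, 0], [-0.006, -0.023, 0, 0], [-0.008, -0.034, 0, 0], [-0.011, -0.045, 0, 0], [-0.015, -0.056, 0, 0]]]
-19.0 [[[-0.003, -0.011, 0, 0], [-0.006, -0.022, 0, 0], [-0.01, -0.033, 0, 0], [-0.013, -0.044, 0, 0], [-0.017, -0.055, 0, 0]]]
-22.0 [[[-0.004, -0.011, 0, 0], [-0.008, -0.022, 0, 0], [-0.012, -0.033, 0, 0], [-0.016, -0.043, 0, 0], [-0.02, -0.054, 0, 0]]]
-25.0 [[[-0.004, -0.011, 0, 0], [-0.009, -0.021, 0, 0], [-0.014, -0.032, 0, 0], [-0.018, -0.042, 0, 0], [-0.023, -0.053, 0, 0]]]
-28.0 [[[-0.005, -0.01, 0, 0], [-0.01, -0.021, 0, 0], [-0.015, -0.031, 0, 0], [-0.02, -0.041, 0, 0], [-0.026, -0.051, 0, 0]]]
-31.0 [[[-0.005, -0.011, 0, 0], [-0.011, -0.021, 0, 0], [-0.016, -0.031, 0, 0], [-0.022, -0.041, 0, 0], [-0.028, -0.051, 0, 0]]]
-34.0 [[[-0.006, -0.009, 0, 0], [-0.012, -0.019, 0, 0], [-0.018, -0.029, 0, 0], [-0.025, -0.039, 0, 0], [-0.031, -0.048, 0, 0]]]
[ 0.6378 -0.1275]
```

>>> servo_tool(deltas=[[[-0.001,-0.023,0,0],[-0.002,-0.046,0,0],[-0.004,-0.069,0,0],[-0.006,-0.092,0,0],[-0.008,-0.115,0,0]]])

```text
time: 25.3
eef_pos: [0.656, -0.0782, 0.0594]
tcp_rot: [-0.429, 0.562, 0.429, 0.562]
contact_force: [-0.2, 0.5, 8.6]
opening: 0.27
```

>>> servo_tool(deltas=[[[-0.002,-0.011,0,0],[-0.003,-0.023,0,0],[-0.005,-0.034,0,0],[-0.007,-0.046,0,0],[-0.009,-0.057,0,0]]])

```text
time: 25.8
eef_pos: [0.6553, -0.0831, 0.0595]
tcp_rot: [-0.428, 0.561, 0.43, 0.563]
contact_force: [0.1, 2.3, 8.7]
opening: 0.267
```

>>> servo_tool(deltas=[[[-0.002,-0.011,0,0],[-0.004,-0.023,0,0],[-0.006,-0.034,0,0],[-0.009,-0.045,0,0],[-0.011,-0.056,0,0]]])

```text
time: 26.3
eef_pos: [0.6545, -0.0878, 0.0594]
tcp_rot: [-0.428, 0.561, 0.43, 0.564]
contact_force: [2.0, 6.0, 8.7]
opening: 0.271
```

>>> servo_tool(deltas=[[[-0.003,-0.012,0,0],[-0.006,-0.023,0,0],[-0.008,-0.034,0,0],[-0.011,-0.045,0,0],[-0.015,-0.056,0,0]]])

```text
time: 26.8
eef_pos: [0.6534, -0.0927, 0.0595]
tcp_rot: [-0.428, 0.56, 0.43, 0.564]
contact_force: [3.5, 7.5, 7.6]
opening: 0.275
```

>>> servo_tool(deltas=[[[-0.003,-0.011,0,0],[-0.006,-0.022,0,0],[-0.01,-0.033,0,0],[-0.013,-0.044,0,0],[-0.017,-0.055,0,0]]])

```text
time: 27.3
eef_pos: [0.6519, -0.098, 0.0595]
tcp_rot: [-0.428, 0.56, 0.43, 0.564]
contact_force: [4.3, 8.3, 7.3]
opening: 0.267
```

>>> servo_tool(deltas=[[[-0.004,-0.011,0,0],[-0.008,-0.022,0,0],[-0.012,-0.033,0,0],[-0.016,-0.043,0,0],[-0.02,-0.054,0,0]]])

```text
time: 27.8
eef_pos: [0.6501, -0.1035, 0.0595]
tcp_rot: [-0.428, 0.56, 0.43, 0.564]
contact_force: [4.3, 7.6, 6.6]
opening: 0.268
```

>>> servo_tool(deltas=[[[-0.004,-0.011,0,0],[-0.009,-0.021,0,0],[-0.014,-0.032,0,0],[-0.018,-0.042,0,0],[-0.023,-0.053,0,0]]])

```text
time: 28.3
eef_pos: [0.6478, -0.1093, 0.0595]
tcp_rot: [-0.428, 0.56, 0.429, 0.564]
contact_force: [4.8, 6.2, 7.1]
opening: 0.27
```

>>> servo_tool(deltas=[[[-0.005,-0.01,0,0],[-0.01,-0.021,0,0],[-0.015,-0.031,0,0],[-0.02,-0.041,0,0],[-0.026,-0.051,0,0]]])

```text
time: 28.8
eef_pos: [0.6451, -0.1152, 0.0595]
tcp_rot: [-0.429, 0.561, 0.429, 0.564]
contact_force: [3.7, 3.7, 6.7]
opening: 0.265
```

>>> servo_tool(deltas=[[[-0.005,-0.011,0,0],[-0.011,-0.021,0,0],[-0.016,-0.031,0,0],[-0.022,-0.041,0,0],[-0.028,-0.051,0,0]]])

```text
time: 29.3
eef_pos: [0.6419, -0.1211, 0.0594]
tcp_rot: [-0.429, 0.561, 0.429, 0.563]
contact_force: [1.9, 2.4, 6.5]
opening: 0.268
```

>>> servo_tool(deltas=[[[-0.006,-0.009,0,0],[-0.012,-0.019,0,0],[-0.018,-0.029,0,0],[-0.025,-0.039,0,0],[-0.031,-0.048,0,0]]])

```text
time: 29.8
eef_pos: [0.6386, -0.1266, 0.0595]
tcp_rot: [-0.429, 0.561, 0.429, 0.563]
contact_force: [2.4, 1.2, 7.3]
opening: 0.272
```

```bash
python3 - <<'E'
import numpy as np
from scipy.optimize import least_squares
cw=np.array([[.656,-.0782,-.2,.5],[.6553,-.0831,.1,2.3],[.6545,-.0878,2,6],[.6534,-.0927,3.5,7.5],[.6519,-.098,4.3,8.3],[.6501,-.1035,4.3,7.6],[.6478,-.1093,4.8,6.2],[.6451,-.1152,3.7,3.7],[.6419,-.1211,1.9,2.4],[.6386,-.1266,2.4,1.2]])
cc=np.array([[.6391,-.1257,-.7,-1.2],[.6426,-.1199,-2.1,-4.3],[.6456,-.1142,-3.3,-6.5],[.6485,-.1077,-3.5,-8],[.6511,-.1006,-3.2,-7.4],[.6534,-.0925,-1.6,-6.9],[.6552,-.0839,-1.1,-2.7],[.6562,-.0754,-1.7,-2.3],[.6566,-.0677,-1.2,-2.1]])
c=[.5466,-.066]
def prep(P):
    d=P[:,:2]-c; a=np.arctan2(d[:,1],d[:,0]); return np.degrees(a),np.abs(P[:,2]*np.sin(a)-P[:,3]*np.cos(a))
D=[prep(cw),prep(cc)]
print(np.c_[D[0]].round(1).tolist())
g=lambda x,w:np.clip(1-(x/w)**2,0,None)
for w in (10,11,12,13):
    print(w,[(r.x.round(2).tolist(),round(r.cost,2)) for a,f in D for r in [least_squares(lambda p:p[0]+p[1]*g(a-p[2],w)-f,[1.4,8,-19])]])
E
python3 arc.py .5466 -.066 .6378 -.1275 .110 -34 -27 -21 -18
```

```text
[[-6.4, 0.5], [-8.9, 2.3], [-11.4, 6.3], [-14.0, 8.1], [-16.9, 9.2], [-19.9, 8.6], [-23.2, 7.6], [-26.5, 5.0], [-30.0, 3.0], [-33.4, 2.3]]
10 [([2.01, 7.31, -18.48], np.float64(2.27)), ([2.43, 6.63, -20.7], np.float64(1.67))]
11 [([1.7, 7.34, -18.68], np.float64(2.69)), ([2.26, 6.61, -20.21], np.float64(0.88))]
12 [([1.2, 7.67, -19.08], np.float64(2.69)), ([1.94, 6.73, -20.37], np.float64(0.5))]
13 [([0.77, 7.87, -19.21], np.float64(3.8)), ([1.64, 6.81, -20.19], np.float64(1.24))]
-27.0 [[[0.015, 0.022, 0, 0], [0.029, 0.045, 0, 0], [0.043, 0.068, 0, 0], [0.056, 0.092, 0, 0], [0.068, 0.116, 0, 0]]]
-21.0 [[[0.01, 0.02, 0, 0], [0.02, 0.041, 0, 0], [0.03, 0.062, 0, 0], [0.038, 0.083, 0, 0], [0.047, 0.105, 0, 0]]]
-18.0 [[[0.004, 0.011, 0, 0], [0.008, 0.021, 0, 0], [0.012, 0.032, 0, 0], [0.016, 0.043, 0, 0], [0.019, 0.054, 0, 0]]]
[ 0.6512 -0.1   ]
```

>>> servo_tool(deltas=[[[0.015,0.022,0,0],[0.029,0.045,0,0],[0.043,0.068,0,0],[0.056,0.092,0,0],[0.068,0.116,0,0]]])

```text
time: 30.3
eef_pos: [0.6442, -0.117, 0.0594]
tcp_rot: [-0.43, 0.563, 0.429, 0.561]
contact_force: [-3.1, -6.0, 8.5]
opening: 0.273
```

>>> servo_tool(deltas=[[[0.01,0.02,0,0],[0.02,0.041,0,0],[0.03,0.062,0,0],[0.038,0.083,0,0],[0.047,0.105,0,0]]])

```text
time: 30.8
eef_pos: [0.6485, -0.1077, 0.0594]
tcp_rot: [-0.43, 0.564, 0.429, 0.56]
contact_force: [-4.4, -8.8, 9.5]
opening: 0.267
```

>>> servo_tool(deltas=[[[0.004,0.011,0,0],[0.008,0.021,0,0],[0.012,0.032,0,0],[0.016,0.043,0,0],[0.019,0.054,0,0]]])

```text
time: 31.3
eef_pos: [0.6504, -0.1026, 0.0595]
tcp_rot: [-0.43, 0.564, 0.428, 0.56]
contact_force: [-2.8, -8.7, 8.4]
opening: 0.271
```

```bash
cat > ang.py <<'E'
from h import *
s=st(); d=s['eef_pos'][:2]-[.5466,-.066]; a=np.arctan2(d[1],d[0]); f=s['contact_force']; print(np.degrees(a),f[0]*np.sin(a)-f[1]*np.cos(a), f[0]*np.cos(a)+f[1]*np.sin(a))
E
python3 ang.py
```

```text
t 31.3 p [ 0.6504 -0.1026  0.0595] q [-0.43   0.564  0.428  0.56 ] F [-2.76 -8.71  8.42] op 0.271
-19.416132816415534 9.127241249411009 0.29516531973323223
```

>>> servo_tool(deltas=[[[-0.005,-0.014,0,0],[-0.009,-0.027,0,0],[-0.009,-0.027,0,0],[-0.009,-0.027,0,0],[-0.009,-0.027,0,0]]])

```text
time: 31.8
eef_pos: [0.6505, -0.1023, 0.0595]
tcp_rot: [-0.429, 0.562, 0.429, 0.562]
contact_force: [0.2, -0.4, 7.6]
opening: 0.267
```

```bash
python3 ang.py
```

```text
t 31.8 p [ 0.6505 -0.1023  0.0595] q [-0.429  0.562  0.429  0.562] F [ 0.23 -0.4   7.59] op 0.267
-19.270506379485408 0.30146604909569097 0.35015550450459
```

>>> servo_tool(deltas=[[[0,0,0,0],[0,0,0,0],[0,0,0,0],[0,0,0,0],[0,0,0,0]]], claw=1)

```text
time: 32.3
eef_pos: [0.6497, -0.1023, 0.0576]
tcp_rot: [-0.429, 0.562, 0.43, 0.562]
contact_force: [-0.1, 0.9, -0.3]
opening: 0.999
```

>>> servo_tool(deltas=[[[0,0,0.1,0],[0,0,0.3,0],[0,0,0.5,0],[0,0,0.75,0],[0,0,1,0]]])

```text
time: 32.8
eef_pos: [0.6502, -0.1025, 0.16]
tcp_rot: [-0.429, 0.562, 0.429, 0.562]
contact_force: [-0.4, 0.1, 0.1]
opening: 1.002
```

>>> servo_tool(deltas=[[[-0.1,0.2,0.1,0],[-0.2,0.4,0.2,0],[-0.3,0.6,0.3,0],[-0.45,0.8,0.4,0],[-0.55,1,0.4,0]]])

```text
time: 33.3
eef_pos: [0.5956, -0.0019, 0.201]
tcp_rot: [-0.43, 0.561, 0.428, 0.563]
contact_force: [1.3, 0.8, 0.7]
opening: 1.001
```

>>> servo_tool(deltas=[[[-0.1,0.2,0,0],[-0.2,0.4,0,0],[-0.3,0.6,0,0],[-0.45,0.8,0,0],[-0.55,1,0,0]]])

```text
time: 33.8
eef_pos: [0.5391, 0.0986, 0.1981]
tcp_rot: [-0.429, 0.562, 0.429, 0.562]
contact_force: [-0.7, 0.5, -0.8]
opening: 1.001
```

>>> servo_tool(deltas=[[[-0.1,0.2,0,0],[-0.2,0.4,0,0],[-0.3,0.6,0,0],[-0.45,0.8,0,0],[-0.55,1,0,0]]])

```text
time: 34.3
eef_pos: [0.484, 0.1985, 0.1981]
tcp_rot: [-0.429, 0.562, 0.429, 0.562]
contact_force: [0.2, -0.4, 0.1]
opening: 1.004
```

>>> servo_tool(deltas=[[[-0.1,0.2,0,0],[-0.2,0.4,0,0],[-0.3,0.6,0,0],[-0.45,0.8,0,0],[-0.55,0.8,0,0]]])

```text
time: 34.8
eef_pos: [0.429, 0.2791, 0.1983]
tcp_rot: [-0.43, 0.561, 0.43, 0.562]
contact_force: [0.3, -0.6, -0.1]
opening: 1.001
```

```bash
python3 - <<'E'
from h import *
s=st(); im=read_camera('wrist'); cv2.imwrite('pics/w3.png',im)
for n in ['stopper']: print(n,[(np.round(d['at'],3).tolist(),round(d['p'],2)) for d in recognise('wrist',n)[:2]])
h=cv2.cvtColor(im,cv2.COLOR_BGR2HSV); m=cv2.inRange(h,(50,80,20),(85,255,255)); n,l,S,c=cv2.connectedComponentsWithStats(m)
for i in range(1,n):
    if S[i,4]>60: print(S[i],c[i].round(1),wray(s,c[i],.027).round(4))
top=read_camera('top'); cv2.imwrite('pics/top1.png',top)
E
```

```text
t 34.8 p [0.429  0.2791 0.1983] q [-0.43   0.561  0.43   0.562] F [ 0.3  -0.63 -0.12] op 1.001
stopper [([0.423, 0.299, 0.048], 0.78)]
[ 447   91   65   56 2919] [480.  117.8] [0.444  0.5804 0.027 ]
[257 141  28  32 652] [271.  156.1] [0.4282 0.2985 0.027 ]
```

View pics/w3.png

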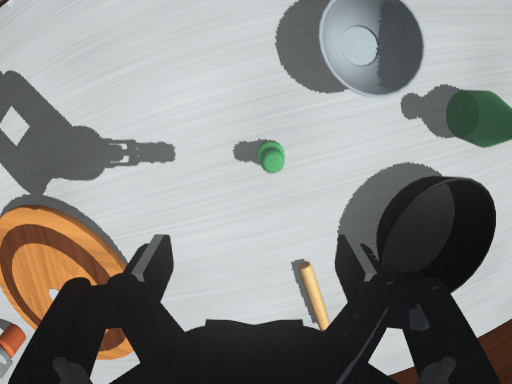

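The stopper shows at (271,157), which is (0.4285, 0.299), and nothing is near it. Descending and gripping it.

>>> servo_tool(deltas=[[[0,0.1,-0.25,0],[0,0.2,-0.5,0],[0,0.2,-0.75,0],[0,0.2,-1,0],[0,0.2,-1,0]]])

```text
time: 35.45
eef_pos: [0.4282, 0.2954, 0.0945]
tcp_rot: [-0.428, 0.565, 0.429, 0.56]
contact_force: [-0.4, 0.6, -0.9]
opening: 1.003
```

>>> servo_tool(deltas=[[[0,0,-0.25,0],[0,0,-0.5,0],[0,0,-0.7,0],[0,0,-0.815,0],[0,0,-0.815,0]]])

```text
time: 35.95
eef_pos: [0.4301, 0.2968, 0.0162]
tcp_rot: [-0.429, 0.563, 0.429, 0.562]
contact_force: [-0.7, 0.3, 0.1]
opening: 1.0
```

>>> servo_tool(deltas=[[[0,0,0,0],[0,0,0,0],[0,0,0,0],[0,0,0,0],[0,0,0,0]]], claw=-1, force=25)

```text
time: 36.45
eef_pos: [0.4307, 0.2977, 0.0177]
tcp_rot: [-0.429, 0.562, 0.429, 0.562]
contact_force: [-0.5, 0.2, 3.0]
opening: 0.277
```

>>> servo_tool(deltas=[[[0,0,0,0],[0,0,0,0],[0,0,0.1,0],[0,0,0.2,0],[0,0,0.3,0]]])

```text
time: 36.95
eef_pos: [0.43, 0.2973, 0.0474]
tcp_rot: [-0.429, 0.562, 0.429, 0.562]
contact_force: [0.2, 0.9, -0.8]
opening: 0.28
```

>>> servo_tool(deltas=[[[0,-0.1,0.25,0],[0.05,-0.2,0.5,0],[0.1,-0.4,0.75,0],[0.15,-0.6,1,0],[0.2,-0.8,1,0]]])

```text
time: 37.45
eef_pos: [0.453, 0.2175, 0.1519]
tcp_rot: [-0.43, 0.559, 0.428, 0.565]
contact_force: [0.7, 0.7, -0.1]
opening: 0.282
```

>>> servo_tool(deltas=[[[0,-0.2,0.05,0],[0,-0.4,0.1,0],[0,-0.6,0.1,0],[0,-0.8,0.1,0],[0,-1,0.1,0]]])

```text
time: 37.95
eef_pos: [0.4501, 0.1166, 0.1575]
tcp_rot: [-0.429, 0.562, 0.429, 0.562]
contact_force: [-0.1, -0.1, -1.5]
opening: 0.278
```

>>> servo_tool(deltas=[[[0,-0.2,0,0],[0,-0.4,0,0],[0,-0.6,0,0],[0,-0.8,0,0],[0,-1,0,0]]])

```text
time: 38.45
eef_pos: [0.45, 0.0166, 0.1574]
tcp_rot: [-0.429, 0.562, 0.429, 0.562]
contact_force: [0.4, 1.0, -0.9]
opening: 0.282
```

>>> servo_tool(deltas=[[[0,-0.25,0,0],[0,-0.5,0,0],[0,-0.75,0,0],[0,-1,0,0],[0,-1,0,0]]])

```text
time: 38.95
eef_pos: [0.4504, -0.0847, 0.1577]
tcp_rot: [-0.429, 0.563, 0.428, 0.563]
contact_force: [0.8, 0.2, -1.1]
opening: 0.286
```

```bash
python3 - <<'E'
from h import *
import warnings; warnings.simplefilter('ignore')
s=st(); im=read_camera('wrist'); cv2.imwrite('pics/w4.png',im)
for nm,z,lo,hi in (('ptr',.037,(5,170,90),(17,255,255)),('red',.085,(0,190,80),(4,255,255)),('hub',.048,(0,0,110),(180,60,255)),('green',.05,(50,80,20),(85,255,255))):
    h=cv2.cvtColor(im,cv2.COLOR_BGR2HSV); m=cv2.inRange(h,lo,hi); n,l,S,c=cv2.connectedComponentsWithStats(m)
    for i in range(1,n):
        if 60<S[i,4]<5000: print(nm,S[i],c[i].round(1),wray(s,c[i],z).round(4))
t=cv2.imread('pics/top1.png')
for nm,im in(('0',cv2.imread('pics/top0.png')),('1',t)):
    h=cv2.cvtColor(im,cv2.COLOR_BGR2HSV); m=cv2.inRange(h,(0,170,70),(4,255,255)); n,l,S,c=cv2.connectedComponentsWithStats(m)
    for i in range(1,n):
        if S[i,4]>15 and 260<c[i][0]<365: print(nm,S[i],c[i].round(1),ray('top',c[i],.085).round(4))
E
```

```text
t 38.95 p [ 0.4504 -0.0847  0.1577] q [-0.429  0.563  0.428  0.563] F [ 0.84  0.23 -1.06] op 0.286
ptr [143 147  38  33 585] [160.3 164.6] [ 0.4171 -0.1676  0.037 ]
hub [211 224  16  43 309] [219.  243.1] [ 0.5054 -0.1356  0.048 ]
hub [281 224  17  43 359] [288.7 243.7] [ 0.5242 -0.07    0.048 ]
hub [138 304  13  14  67] [144. 310.] [ 0.5742 -0.2553  0.048 ]
hub [138 319  42  45 452] [161.3 341.7] [ 0.6318 -0.2593  0.048 ]
hub [339 338  31  21 235] [353.4 348.1] [ 0.7141 -0.0201  0.048 ]
hub [405 342  12  17  82] [410.  350.4] [0.7674 0.0662 0.048 ]
hub [432 369  21  15 119] [441.8 377.6] [0.9088 0.1449 0.048 ]
green [ 228  209   53   79 3230] [254.6 249. ] [ 0.5197 -0.1034  0.05  ]
0 [316 219   9   7  52] [319.8 222. ] [ 0.4348 -0.0907  0.085 ]
1 [318 157   9   7  48] [321.9 160.1] [ 0.6436 -0.1009  0.085 ]
```

View pics/w4.png

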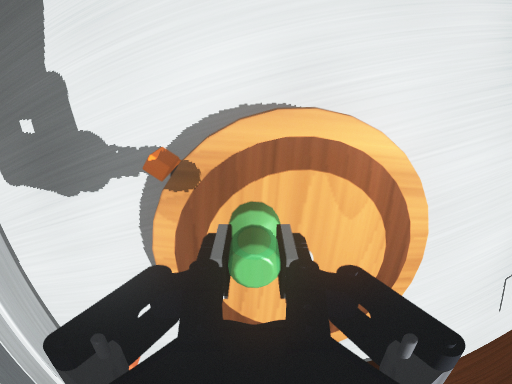

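The stopper hangs upright between the jaws at about (255,245), and the pointer post is at (160,163). Now I'll check the stopper's offset in the grip and the mark position.

```bash
python3 - <<'E'
from h import *
s=get_state(); 
print(wray(s,(254.6,249),s['eef_pos'][2]+.0075).round(4), wray(s,(255,264),s['eef_pos'][2]+.032).round(4), s['eef_pos'].round(4))
im=cv2.imread('pics/w4.png'); h=cv2.cvtColor(im,cv2.COLOR_BGR2HSV)
# rim points along upper arc -> circle fit at z=.048
pts=[]
for a in np.radians(np.arange(200,345,5)):
    for r in range(190,60,-1):
        u,v=int(290+r*np.cos(a)),int(245+r*np.sin(a))
        if 0<=u<512 and 0<=v<384 and 8<=h[v,u,0]<=20 and h[v,u,1]>120 and h[v,u,2]>190 and not(140<u<202 and 140<v<195): pts.append(wray(s,(u,v),.048)[:2]); break
from scipy.optimize import least_squares
P=np.array(pts); r=least_squares(lambda c:np.hypot(*(P-c[:2]).T)-.15,[.546,-.066],loss='soft_l1',f_scale=.001); print(len(P),r.x.round(4),(np.abs(r.fun).max()).round(4))
E
```

```text
[ 0.4521 -0.0838  0.1649] [ 0.4454 -0.0819  0.1894] [ 0.4502 -0.0835  0.1574]
29 [ 0.5473 -0.0647] 0.0542
```

>>> servo_tool(deltas=[[[0.05,-0.2,-0.1,0],[0.1,-0.4,-0.3,0],[0.1,-0.5,-0.5,0],[0.1,-0.5,-0.7,0],[0.1,-0.5,-0.8,0]]])

```text
time: 39.5
eef_pos: [0.4591, -0.1313, 0.0752]
tcp_rot: [-0.428, 0.562, 0.43, 0.562]
contact_force: [0.1, 0.6, -1.5]
opening: 0.282
```

>>> servo_tool(deltas=[[[0,0,0,0],[0,0,-0.02,0],[0,0,-0.04,0],[0,0,-0.06,0],[0,0,-0.07,0]]])

```text
time: 40.0
eef_pos: [0.4605, -0.1326, 0.0703]
tcp_rot: [-0.429, 0.562, 0.429, 0.562]
contact_force: [0.9, 0.1, -1.8]
opening: 0.282
```

```bash
python3 -c "
from h import *
st()"
```

```text
t 40.0 p [ 0.4605 -0.1326  0.0703] q [-0.429  0.562  0.429  0.562] F [ 0.89  0.12 -1.76] op 0.282
```

Still hanging. I'll lower it in small steps and shift 1 mm in y.

>>> servo_tool(deltas=[[[0,-0.01,-0.005,0],[0,-0.01,-0.01,0],[0,-0.01,-0.02,0],[0,-0.01,-0.03,0],[0,-0.01,-0.03,0]]])

```text
time: 40.5
eef_pos: [0.4601, -0.1335, 0.0666]
tcp_rot: [-0.429, 0.562, 0.429, 0.562]
contact_force: [-0.6, 0.7, -0.6]
opening: 0.28
```

>>> servo_tool(deltas=[[[0,0,-0.004,0],[0,0,-0.008,0],[0,0,-0.012,0],[0,0,-0.015,0],[0,0,-0.015,0]]])

```text
time: 41.0
eef_pos: [0.4603, -0.1336, 0.0657]
tcp_rot: [-0.429, 0.562, 0.429, 0.562]
contact_force: [-1.4, 0.5, 2.1]
opening: 0.276
```

Touchdown (about +2 N). Releasing and lifting straight up.

>>> servo_tool(deltas=[[[0,0,0,0],[0,0,0,0],[0,0,0,0],[0,0,0,0],[0,0,0,0]]], claw=1)

```text
time: 41.5
eef_pos: [0.4603, -0.1336, 0.0653]
tcp_rot: [-0.429, 0.562, 0.429, 0.562]
contact_force: [-0.2, -0.0, -0.7]
opening: 1.001
```

>>> servo_tool(deltas=[[[0,0,0.05,0],[0,0,0.15,0],[0,0,0.35,0],[0,0,0.6,0],[0,0,0.9,0]]])

```text
time: 42.0
eef_pos: [0.4597, -0.1333, 0.1563]
tcp_rot: [-0.429, 0.562, 0.429, 0.562]
contact_force: [1.4, -0.0, 0.6]
opening: 0.996
```

>>> servo_tool(deltas=[[[0,0.1,0.2,0],[0,0.3,0.4,0],[0,0.5,0.6,0],[0,0.7,0.6,0],[0,0.9,0.6,0]]])

```text
time: 42.5
eef_pos: [0.4608, -0.043, 0.2176]
tcp_rot: [-0.43, 0.561, 0.428, 0.563]
contact_force: [-0.8, -0.7, 0.0]
opening: 1.002
```

```bash
python3 - <<'E'
from h import *
import warnings; warnings.simplefilter('ignore')
s=st(); im=read_camera('wrist'); cv2.imwrite('pics/w5.png',im)
h=cv2.cvtColor(im,cv2.COLOR_BGR2HSV)
for nm,z,lo,hi in (('ptr',.037,(5,170,90),(17,255,255)),('green',.073,(50,80,20),(85,255,255)),('hub',.048,(0,0,110),(180,60,255)),('red',.085,(0,190,80),(4,255,255))):
    n,l,S,c=cv2.connectedComponentsWithStats(cv2.inRange(h,lo,hi))
    for i in range(1,n):
        if 150<S[i,4]<1500: print(nm,S[i],c[i].round(1),wray(s,c[i],z).round(4))
t=read_camera('top'); cv2.imwrite('pics/top2.png',t); h=cv2.cvtColor(t,cv2.COLOR_BGR2HSV)
for nm,z,lo,hi in (('red',.085,(0,170,70),(4,255,255)),('green',.08,(50,100,30),(85,255,255))):
    n,l,S,c=cv2.connectedComponentsWithStats(cv2.inRange(h,lo,hi))
    for i in range(1,n):
        if S[i,4]>15: print(nm,S[i],c[i].round(1),ray('top',c[i],z).round(4))
E
```

```text
t 42.5 p [ 0.4608 -0.043   0.2176] q [-0.43   0.561  0.428  0.563] F [-0.81 -0.69  0.05] op 1.002
ptr [129 139  28  25 414] [142.3 150.8] [ 0.4163 -0.1655  0.037 ]
green [157 170  33  36 835] [172.5 187.3] [ 0.4589 -0.1311  0.073 ]
hub [ 24 106  17  21 273] [ 32.1 116.1] [ 0.3235 -0.2999  0.048 ]
hub [242 222  27  23 499] [255.4 233. ] [ 0.5457 -0.0644  0.048 ]
hub [ 160  287   81   45 1133] [185.7 311.6] [ 0.6468 -0.1949  0.048 ]
hub [ 279  288   69   44 1039] [322.7 312.1] [ 0.6995 -0.006   0.048 ]
hub [387 328  23  29 369] [398.6 340.7] [0.8276 0.1152 0.048 ]
red [242 298  17  27 387] [249.9 311.6] [ 0.633  -0.0953  0.085 ]
red [318 157   9   7  47] [322. 160.] [ 0.6438 -0.1011  0.085 ]
green [117 214  20  17 240] [127.5 221.9] [0.4366 0.5539 0.08  ]
```

View pics/w5.png

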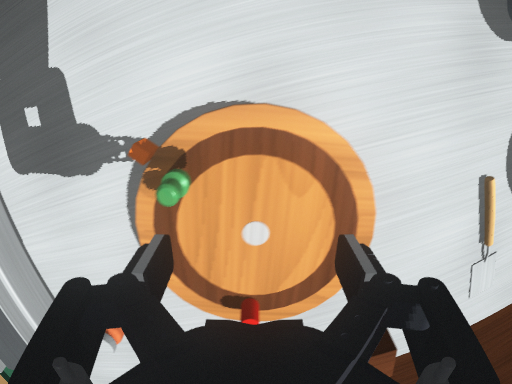

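The picture shows the stopper upright on the dark ring at (172,187), in line with the pointer (142,151) and the hub (255,233). Its radius is 109.5 mm, within 1° of the pointer line. In the top camera the knob sits at the same place as right after I let go of it. Handing in.

```bash
python3 -c "
from h import *
st(); print(sign_off())"
```

```text
t 42.6 p [ 0.4602 -0.042   0.2165] q [-0.43   0.561  0.429  0.562] F [ 0.23  0.23 -0.33] op 1.0
the job is handed in; nothing more can be done
None
```

The disc is left standing in the middle of its rub. The green stopper stands upright on the dark ring in line with the pointer, released. I handed the job in at 42.6 s with the arm clear of everything.

- **Finding the rub:** I turned the disc about 230° by the knob and felt one rub, then passed through it again slowly both ways. The drag peaked at about 9 N against a background of about 2 N. The fitted middle was −18.9° to −19.1° turning clockwise and −20.4° turning counter-clockwise, so the two directions disagree by about 1.4°. I aimed for their mean, −19.7°.
- **Where the disc stands:** I unloaded the knob before letting go, and it stood at −19.3°, about 0.4° from the aim. In the top camera it had not moved by the end.
- **Stopper:** It touched down with about 2 N. In the last wrist picture it is upright, 109.5 mm from the axis (the mark is at 110 mm), and about 0.5° off the pointer line.
- **Weak point:** The cameras' positions for the pointer differed by up to about 1 cm before correction. I took its direction as 218.2°, from the wrist and top views after correcting them to the turning axis I had felt.
- **Other things on the counter:** I steered well clear of them and felt no contact, but I did not measure their positions again at the end.

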